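# Re-index the carver's swivel vise

### The job

The antler blank clamped in the vise has to be turned to a new filing angle. Pull the vise's index knob straight up until it snaps out and stays out by itself, swing the vise three clicks (15 degrees each, 45 in all) anticlockwise seen from above, then push the knob fully home again so that its pin locks the vise at the third click. Let go of everything, and leave the pot, the file and the loose antler where they are.

Things in the scene. Friction and masses are not known exactly. Their poses are not given: they have to be found in the camera images.
- vise_base: the vise's round base, a dark casting 208 mm across and 22 mm high, bolted to the bench. Origin: on the swivel axis at bench level; z up. At the start the jaws point to its -x and the anvil tail to its +x. White rim lines: every 15 degrees, longer every 45. At -60 degrees (from its +x towards its -y) a lug 32 mm wide and 56 mm high, 72 to 120 mm off the axis, carries the upright index knob.
- index_knob (a joint): how far the index knob is pulled up, m: 0 = home, its pin down in a slot of the turntable, so the vise cannot turn; 0.012 = fully out at its upper stop, pin clear. A detent holds it at both ends and it snaps over halfway: about 5 N to start it, at most 10 N, either way. Between two clicks the pin lands on the turntable instead of going in: the knob stops 8 mm up and springs back out.
- knob_top (a point): centre of the top face of the index knob, round, black, 28 mm in diameter, axis upright: top 98 mm above the bench when home, 110 mm when out. Straight-sided part to grip: the upper 18 mm; below it tapers to 18 mm across (26 mm in all). It stands 88 mm from the swivel axis and does not turn with the vise; under it a stepped collar, at most 23 mm across, rises to 70 mm above the bench.
- swivel (a joint): angle of the vise about its upright axis, rad: 0 = start; grows anticlockwise seen from above; a click (a valley that holds it) every 0.2618 rad (15 degrees), so 0.785 is the third. With the knob out it takes about 0.75 N m to get over a click (9 N at the tail); with the knob home it is locked with about 1 degree of play. It can turn from -0.55 to 1.35.
- tail_top (a point): point on the flat top of the vise's anvil tail, 88 mm above the bench and 85 mm behind the swivel axis. The tail is a level bar 36 mm wide with upright sides, from 62 to 88 mm above the bench, running straight out from the axis and ending 105 mm from it. It turns with the vise; this point's x points outward along the tail, y across it, z up.
- pot: bystander: small grey metal pot with offcuts in it, 110 mm across, 92 mm high (offcuts to 130); origin under its centre
- file: bystander: flat file with a wooden handle lying on the bench, 250 mm long, 25 mm high; origin near its middle at bench level, x towards the tip
- antler: bystander: loose piece of antler lying on the bench, about 225 by 150 mm, 28 mm high; origin near its middle at bench level
- jaw_mid (a point): middle of the vise's jaws, 109 mm above the bench and 51 mm in front of the axis (opposite the tail); turns with the vise. The jaws are 76 mm wide. They hold the antler blank, 26 mm thick and lying level across them, its tip up to 125 mm above the bench and 145 mm from the axis. The screw head and its bar reach 153 mm in front of the axis.

How it is judged:
By the outcome, as a careful person would: the job done as asked, in the order asked, and still so for the second after the job is handed in, with the robot touching nothing.
It also fails if it takes over 59 s, if anything falls off the work surface, if the arm or the gripper's body presses on something with over 40 N, if the wrist force passes 120 N, or if a joint passes its speed limit or range.

### The arm

A 6-joint arm with a two-finger parallel gripper is mounted at the origin on the work surface. World frame = base frame: x ahead of the robot, y to its left, z up, the work surface at z = 0. Lengths are in m, angles in rad, forces in N, time in s.
With the tool pointing down it reaches from about 0.275 to 1 m from the base axis. Payload 8.4 kg.
Tool frame: the origin (TCP) lies at the very end of the fingers, on their centre line; the grasp point (between the pads) lies 19 mm behind it; z points along the fingers, y is the direction in which the jaws open and shut (so a half turn about z gives the same grasp; the last joint's range is limited). The gripper opens to 85 mm and grips with 20 to 120 N. Pads are 22 mm wide; open, the fingers measure 114 mm over their backs; the gripper's body (76 mm by 85 mm) begins 54 mm behind the grasp point. The pads swing forward as they close: fully open they stand 13 mm farther back than shut.
Start: joints at [1.152, 0.353, 1.633, -0, 1.155, -0.002], TCP at [0.253, 0.571, 0.231] pointing down, gripper open.
Joint ranges: [-2.63, 2.63], [-0.92, 2.1], [0.06, 2.66], [-1.3, 4.44], [0, 2.69], [-3.02, 3.02]. Speed limits (rad/s): [2.22, 2.22, 2.79, 3.14, 3.14, 3.14].

### API

Orientations are given as a rotation vector (axis times angle).
In Python, from bench import arm, hand, solve_ik, viewer, job gives the robot as it stands. Calls block until the motion is done:
- arm.reach(position, orientation): joint-space move of the TCP to a pose.
- arm.move_linear(position, frame=None, feed=0.15): straight line of the TCP; frame=None keeps the orientation; feed is the mean speed in m/s.
- arm.move_joints(angles): joint-space move.
- hand.open_gripper() and hand.clamp(strength=None): open the fingers fully, or close them until they stop; strength is the grip in N (None keeps the last).
- arm.sleep(seconds).
- solve_ik(position, orientation): joint angles nearest the present ones, or None.
- arm.sense(): the state.
- viewer.camera(name): name is "scene" or "top" or "wrist"; returns (picture, depth): 420x560x3 uint8, red, green, blue; 420x560 float32, m along the optical axis (not along the pixel's ray), 0 where there is no reading.
- viewer.camera_info(name): a dict with "intrinsics" (3x3 intrinsics, pixels), "T" (4x4, takes a point from camera to world coordinates); the wrist camera has in their place "hand_eye" (4x4, takes a point from camera to tool coordinates, whose origin is the TCP and whose axes are the flange's). Camera axes: x right, y up, looking along -z (the intrinsics and any distortion apply to the point x, -y, -z); pixel columns grow to the right and rows downward; lengths in m; the calibration is good to about 2 mm. A picture is of the moment at which its call begins: read the wrist's pose just before it. camera_info takes no time and is no camera call.
A pose or a line that the arm cannot do raises arm.IKError and nothing moves.
- job.hand_in(): hands the job in, once; it reports no verdict.
The state is a dict: "time": time; "joints": joint angles; "qd": joint speeds; "joint_efforts": joint torques, N m; "ee_pos": TCP position; "eef_rot": TCP orientation; "contact_force": force on the tool from outside, world axes, zero at the start; "torque": the same for the moment, N m; "opening": finger opening in m.
Only numpy, scipy, OpenCV 4.12 (cv2) and the standard library are available. Lean on these libraries where they do the work, as an engineer would, in place of code of your own. Each camera call takes 0.05 s, during which the arm holds its last target.

## Working session

There is one attempt and no reset: what is moved stays moved. The work goes in short steps, each a Python script; the robot and the scene stay as the last script left them, time stands still between calls to the robot, and variables do not carry over. Pictures are saved under pics/ and viewed, and the job is handed in when it is done.

```bash
mkdir -p pics; ls
python3 - <<'E'
from bench import arm,hand,viewer
import cv2,numpy as np
for n in("scene","top"):
    p,d=viewer.camera(n); cv2.imwrite(f"pics/{n}0.png",p[:,:,::-1]); np.savez(f"pics/{n}0.npz",p=p,d=d)
    print(n,viewer.camera_info(n))
print(viewer.camera_info("wrist"))
s=arm.sense();print(s)
E
```

```text
pics
scene {'intrinsics': array([[492.28162818,   0.        , 281.73370191],
       [  0.        , 492.28162818, 200.2848331 ],
       [  0.        ,   0.        ,   1.        ]]), 'T': array([[-0.78329008, -0.39717578,  0.47823429,  1.13161139],
       [ 0.62147781, -0.48186264,  0.61771654,  0.86103217],
       [-0.01489881,  0.78106324,  0.62427417,  0.87235614],
       [ 0.        ,  0.        ,  0.        ,  1.        ]])}
top {'intrinsics': array([[526.99852057,   0.        , 277.77844477],
       [  0.        , 526.99852057, 207.83468648],
       [  0.        ,   0.        ,   1.        ]]), 'T': array([[-0.02867505,  0.98387635, -0.17653632,  0.30625595],
       [-0.99935926, -0.03200235, -0.01602888,  0.05442674],
       [-0.02142001,  0.17596357,  0.98416361,  1.36593254],
       [ 0.        ,  0.        ,  0.        ,  1.        ]])}
{'intrinsics': array([[352.21003069,   0.        , 276.40659871],
       [  0.        , 352.21003069, 215.42608782],
       [  0.        ,   0.        ,   1.        ]]), 'hand_eye': array([[ 6.59675717e-04,  9.58246633e-01,  2.85942224e-01,
  
[... 262 characters left out ...]
1.00000000e+00]])}
{'time': 0.1, 'joints': array([ 1.15158199e+00,  3.53570189e-01,  1.63407186e+00,  7.32843847e-06,
        1.15516456e+00, -2.35563214e-03]), 'qd': array([ 1.10550460e-04, -1.57040701e-03, -1.52611412e-03, -6.97019671e-05,
       -1.69299286e-03,  7.51338132e-04]), 'joint_efforts': array([ 1.90066285e-04, -6.06360340e+01, -3.42821431e+01,  1.63754844e-04,
        3.85961845e-03, -5.84641796e-06]), 'ee_pos': array([0.25285714, 0.57110507, 0.230637  ]), 'eef_rot': array([-6.50019872e-01, -3.07334315e+00,  1.86231146e-03]), 'contact_force': array([-0.52097058, -0.35393115, -0.69625757]), 'torque': array([-0.03533273, -0.01761601,  0.06480218]), 'opening': 0.08580983893288978}
```

View pics/scene0.png

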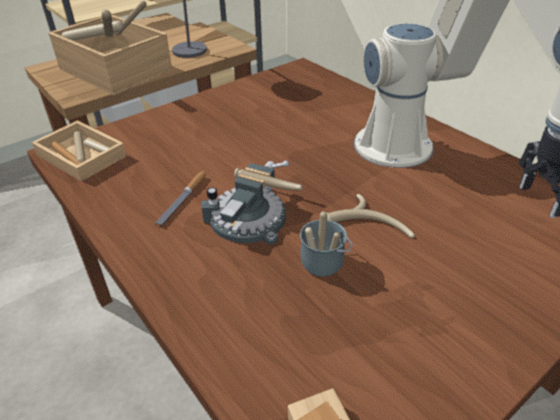

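View pics/top0.png

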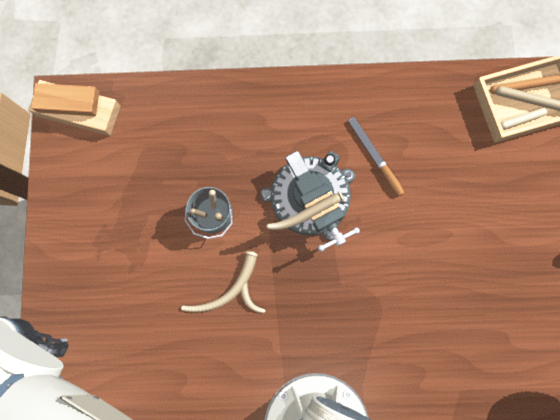

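The top view shows the vise centred near (311,195), with the tail near (297,162) and the knob near (331,158). The file is at about (375,155), the pot at (209,212) and the loose antler at (225,290). I'll zoom in on the vise next.

```bash
cat > h.py <<'E'
import numpy as np,cv2
from bench import arm,hand,viewer,solve_ik,job
def ray(info,uv,T=None):
    K=info["intrinsics"];T=info["T"] if T is None else T
    u,v=uv
    d=np.array([(u-K[0,2])/K[0,0],-(v-K[1,2])/K[1,1],-1.])
    return T[:3,3],T[:3,:3]@d
def onz(info,uv,z,T=None):
    o,d=ray(info,uv,T); return o+d*(z-o[2])/d[2]
def proj(info,P,T=None):
    K=info["intrinsics"];T=info["T"] if T is None else T
    c=np.linalg.inv(T)@np.append(P,1); return np.array([K[0,2]+K[0,0]*c[0]/-c[2],K[1,2]-K[1,1]*c[1]/-c[2]])
E
python3 - <<'E'
from h import *
z=np.load("pics/top0.npz");p=z["p"];d=z["d"]
c=cv2.resize(p[140:260,240:380],None,fx=5,fy=5,interpolation=cv2.INTER_CUBIC);cv2.imwrite("pics/top0c.png",c[:,:,::-1])
z2=np.load("pics/scene0.npz")["p"]
c=cv2.resize(z2[155:250,190:310],None,fx=6,fy=6,interpolation=cv2.INTER_CUBIC);cv2.imwrite("pics/sc0c.png",c[:,:,::-1])
i=viewer.camera_info("top")
def pt(u,v):
    o,r=ray(i,(u,v));return o+r*d[v,u]
for uv in[(331,158),(330,160),(297,162),(293,157),(300,168),(311,200)]:print(uv,pt(*uv).round(4),onz(i,uv,.098).round(4))
E
```

```text
(331, 158) [ 0.6552 -0.0606  0.0971] [ 0.655  -0.0605  0.098 ]
(330, 160) [ 0.651  -0.0582  0.0939] [ 0.6499 -0.0578  0.098 ]
(297, 162) [0.6508 0.0238 0.0863] [0.6476 0.0241 0.098 ]
(293, 157) [0.6639 0.0334 0.087 ] [0.6608 0.0336 0.098 ]
(300, 168) [0.6346 0.0169 0.0882] [0.6321 0.0172 0.098 ]
(311, 200) [ 0.5486 -0.0063  0.108 ] [ 0.5505 -0.0068  0.098 ]
```

View pics/top0c.png

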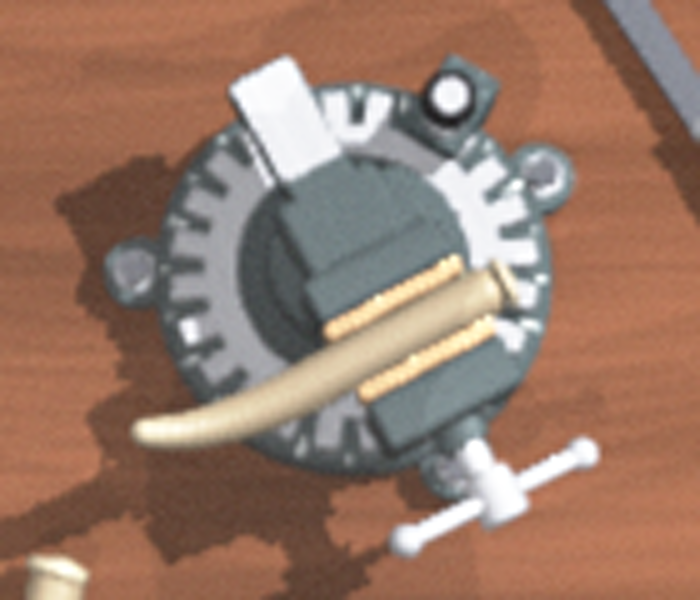

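View pics/sc0c.png

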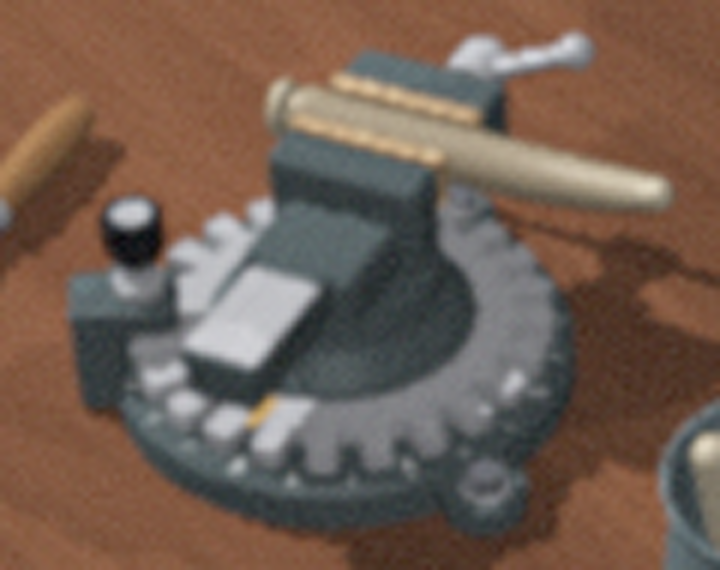

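```bash
cat >> h.py <<'E'
from scipy.spatial.transform import Rotation as R
def ori(deg):  # tool x at world heading deg, z down
    a=np.radians(deg);x=np.array([np.cos(a),np.sin(a),0]);z=np.array([0,0,-1.]);y=np.cross(z,x)
    return R.from_matrix(np.c_[x,y,z]).as_rotvec()
def wrist(name):
    s=arm.sense();T=np.eye(4);T[:3,:3]=R.from_rotvec(s["eef_rot"]).as_matrix();T[:3,3]=s["ee_pos"]
    p,d=viewer.camera("wrist");i=viewer.camera_info("wrist");T=T@i["hand_eye"]
    cv2.imwrite(f"pics/{name}.png",p[:,:,::-1]);np.savez(f"pics/{name}.npz",p=p,d=d,T=T);return p,d,T,i
E
python3 - <<'E'
from h import *
s=arm.sense();print(R.from_rotvec(s["eef_rot"]).as_matrix().round(2))
for h in(-31,0,29,74):print(h,solve_ik(np.array([.648,-.018,.24]),ori(h)))
arm.reach(np.array([.648,-.018,.24]),ori(-31))
wrist("w1");s=arm.sense();print(s["time"],s["ee_pos"],s["joints"])
E
```

```text
[[-0.91  0.4  -0.  ]
 [ 0.4   0.91 -0.  ]
 [ 0.   -0.   -1.  ]]
-31 [-3.00845609e-02  3.81311934e-01  1.57159977e+00 -4.44089210e-16
  1.18868095e+00  2.08176383e+00]
0 [-3.00845609e-02  3.81311934e-01  1.57159977e+00 -4.44089210e-16
  1.18868095e+00  1.54071177e+00]
29 [-3.00845609e-02  3.81311934e-01  1.57159977e+00 -8.88178420e-16
  1.18868095e+00  1.03456628e+00]
74 [-3.00845609e-02  3.81311934e-01  1.57159977e+00 -8.88178420e-16
  1.18868095e+00  2.49168119e-01]
2.6667 [ 0.64795989 -0.0172557   0.23998308] [-2.90108763e-02  3.81274493e-01  1.57169408e+00  1.47190074e-04
  1.18870327e+00  2.08146826e+00]
```

View pics/w1.png

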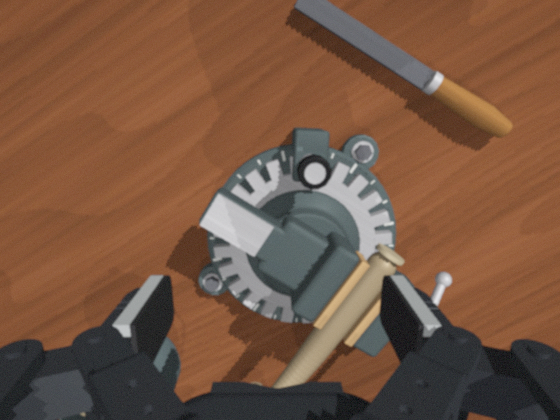

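The wrist picture shows the knob at about (314,172). The tail's bright top is centred near (240,226), and the blank's butt end is at (390,257). Next I'll turn these into positions.

Run:
```python
from h import *
z=np.load("pics/w1.npz");p=z["p"];d=z["d"];T=z["T"];i=viewer.camera_info("wrist")
g=p.max(2).astype(int)
c=cv2.resize(p[120:280,180:420],None,fx=3,fy=3,interpolation=cv2.INTER_CUBIC);cv2.imwrite("pics/w1c.png",c[:,:,::-1])
def blob(m,seed,info,T,zh):
    n,l,st,ce=cv2.connectedComponentsWithStats(m.astype(np.uint8));k=l[seed[1],seed[0]]
    mm=(l==k).astype(np.uint8);r=cv2.minAreaRect(cv2.findContours(mm,0,2)[0][0]);e=cv2.minEnclosingCircle(cv2.findContours(mm,0,2)[0][0])
    print(st[k],ce[k],"rect",r,"circ",e);return mm,r,e
print("white");m,r,e=blob(g>150,(314,173),i,T,.098);print(onz(i,e[0],.098,T))
roi=np.zeros_like(g,bool);roi[150:195,290:340]=1
print("dark");m,r,e=blob((g<45)&roi,(303,176) if g[176,303]<45 else tuple(np.argwhere((g<45)&roi)[0][::-1]),i,T,.098);print(onz(i,e[0],.098,T))
f=352/np.linalg.norm(T[:3,3]-[.652,-.058,.098]);print("28mm=",f*.028,"px")
print(d[165:182:4,300:330:5].round(3))
def pt(u,v):
    o,rr=ray(i,(u,v),T);return o+rr*d[v,u]
print("knob 3d",pt(314,173),"tail3d",pt(240,226))
print("tail");sat=p.max(2).astype(int)-p.min(2)
m,r,e=blob((g>165)&(sat<40),(240,226),i,T,.088)
b=cv2.boxPoints(r);W=np.array([onz(i,q,.088,T) for q in b]);print(W.round(4))
print([np.linalg.norm(W[k]-W[k-1]).round(4) for k in range(4)])
```

```text
white
[305 163  21  21 338] [314.54733728 173.10650888] rect ((315.0, 173.0), (20.0, 20.0), 90.0) circ ((314.5560302734375, 173.15516662597656), 10.44521427154541)
[ 0.65221236 -0.05607099  0.098     ]
dark
[297 155  33  33 176] [308.68181818 172.01136364] rect ((312.0999755859375, 172.19998168945312), (31.88606071472168, 28.715070724487305), 40.23635482788086) circ ((313.1764831542969, 171.05882263183594), 16.30704689025879)
[ 0.65428837 -0.05594434  0.098     ]
28mm= 33.91423564231575 px
[[0.287 0.284 0.284 0.284 0.284 0.285]
 [0.286 0.286 0.285 0.286 0.285 0.286]
 [0.287 0.286 0.286 0.286 0.285 0.286]
 [0.289 0.287 0.288 0.287 0.288 0.287]
 [0.289 0.289 0.288 0.288 0.288 0.289]]
knob 3d [ 0.652796   -0.05573842  0.09919357] tail3d [0.64286947 0.02311931 0.08773891]
tail
[ 200  194   73   62 2323] [235.81058975 225.16099871] rect ((235.9880828857422, 225.58486938476562), (64.47769165039062, 36.809017181396484), 31.184972763061523) circ ((236.0430145263672, 225.22579956054688), 36.06394577026367)
[[ 0.6626  0.0534  0.088 ]
 [ 0.6776  0.0233  0.088 ]
 [ 0.6275 -0.0017  0.088 ]
 [ 0.6107  0.0286  0.088 ]]
[np.float64(0.0575), np.float64(0.0337), np.float64(0.056), np.float64(0.0347)]
```

View pics/w1c.png

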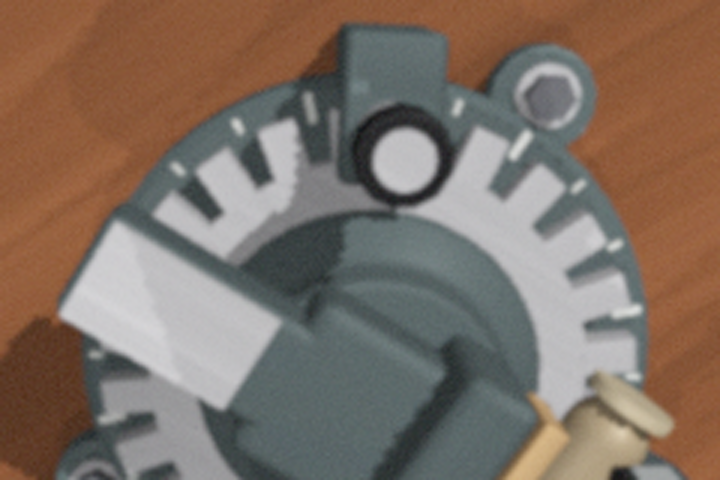

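The knob comes out at (0.6525, -0.0565), with depth putting its top at 0.099 m. The tail heading is about 27°, which puts the axis near (0.579, -0.009). The knob is then 88 mm out and the tail end 105 mm out, to within 2–3 mm. Next I grip the knob.

Run:
```python
from h import *
o=ori(-33);k=np.array([.6525,-.0565,0])
def st(t):
    s=arm.sense();print(t,round(s["time"],2),s["ee_pos"].round(4),s["contact_force"].round(1),s["opening"].round(4))
arm.reach(k+[0,0,.17],o);st("above")
arm.move_linear(k+[0,0,.071],feed=.12);st("down")
hand.clamp(40);st("clamped")
```

```text
Traceback (most recent call last):
AttributeError: 'float' object has no attribute 'round'
```

```bash
cat >> h.py <<'E'
def st(t):
    s=arm.sense();print(t,round(s["time"],2),s["ee_pos"].round(4),s["contact_force"].round(1),round(s["opening"],4));return s
E
python3 - <<'E'
from h import *
o=ori(-33);k=np.array([.6525,-.0565,0]);st("above")
arm.move_linear(k+[0,0,.071],feed=.12);st("down")
hand.clamp(40);st("clamped")
wrist("w2")
E
```

```text
above 3.08 [ 0.6521 -0.0561  0.1697] [0.7 0.7 0.8] 0.0849
down 4.06 [ 0.6532 -0.0565  0.0719] [1.3 0.6 0.1] 0.0857
clamped 4.63 [ 0.6528 -0.0563  0.0714] [0.1 2.3 5. ] 0.0265
```

View pics/w2.png

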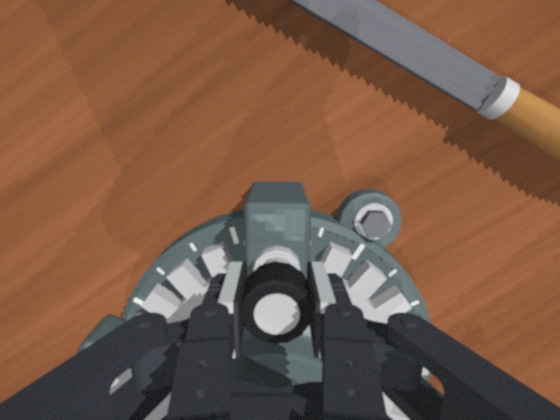

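The knob sits between both pads, with its top at (277,312). The fingers stopped at 26.5 mm, about the knob's 28 mm. Now I pull it up in small steps.

Run:
```python
from h import *
s=arm.sense();p=s["ee_pos"].copy();z0=p[2]
for dz in(.003,.006,.009,.0115,.0125,.0135):
    arm.move_linear([.6528,-.0563,z0+dz],feed=.03);s=st(dz)
    if s["contact_force"][2]<-25:break
wrist("w3")
```

```text
0.003 4.95 [ 0.6526 -0.0563  0.0738] [ 2.6  0.  -8.4] 0.0268
0.006 5.2 [ 0.6527 -0.0563  0.0776] [ 0.3  0.3 -2. ] 0.0266
0.009 5.45 [ 0.6528 -0.0563  0.0817] [-1.4  1.3  6.2] 0.0266
0.0115 5.7 [ 0.6528 -0.0563  0.0835] [-1.8  0.1  4.2] 0.0264
0.0125 5.95 [ 0.6527 -0.0563  0.0836] [ 1.7  0.6 -4.7] 0.0267
0.0135 6.2 [ 0.6526 -0.0563  0.0837] [  4.5  -0.2 -14.2] 0.0261
```

View pics/w3.png

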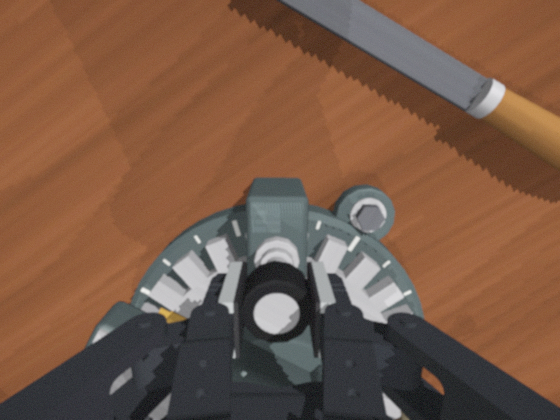

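The forces show it snapping over: resistance, then the knob pushing upward, then a hard stop at +12.3 mm. I'll release it and go to the tail, looking on the way.

Run:
```python
from h import *
arm.move_linear([.6528,-.0563,.0836],feed=.03)
hand.open_gripper();st("open")
arm.move_linear([.6528,-.0563,.18],feed=.15)
A=np.array([.5787,-.0086,0]);h=np.radians(27)
t=A+.090*np.array([np.cos(h),np.sin(h),0])
arm.reach(t+[0,0,.19],ori(27));st("tail above")
p,d,T,i=wrist("w4")
```

```text
open 7.11 [ 0.6528 -0.0563  0.0837] [-0.2 -0.4 -0.6] 0.0852
tail above 8.78 [0.6585 0.032  0.1891] [0.2 0.3 0.2] 0.0854
```

View pics/w4.png

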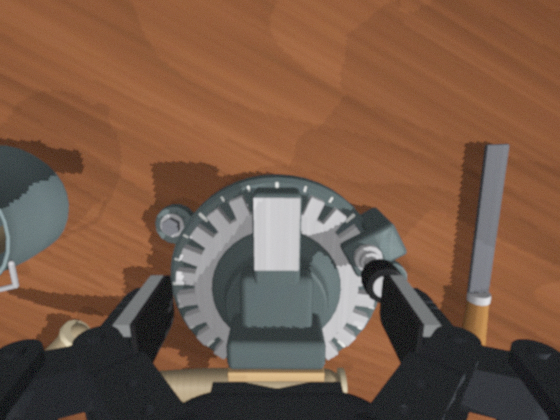

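The tail is straight up in the image (columns 253–300), so heading 27° is right. The knob is at about (382,282), partly behind a finger. I'll check its height and the tail centre.

Run:
```python
from h import *
z=np.load("pics/w4.npz");p=z["p"];d=z["d"];T=z["T"];i=viewer.camera_info("wrist")
def pt(u,v):
    o,rr=ray(i,(u,v),T);return o+rr*d[v,u]
for uv in[(378,284),(376,290),(372,276),(276,230)]:print(uv,p[uv[1],uv[0]],pt(*uv).round(4))
g=p.max(2).astype(int);sat=g-p.min(2)
m=((g>165)&(sat<40)).astype(np.uint8);n,l,s,c=cv2.connectedComponentsWithStats(m);k=l[230,276]
r=cv2.minAreaRect(cv2.findContours((l==k).astype(np.uint8),0,2)[0][0]);print(r)
W=np.array([onz(i,q,.088,T) for q in cv2.boxPoints(r)]);print(W.round(4))
W=W[np.argsort(-(W[:,:2]@[.89,.45]))];o=W[:2].mean(0);q=W[2:].mean(0);v=o-q;print(o,np.degrees(np.arctan2(v[1],v[0])),o-.105*v/np.linalg.norm(v), np.linalg.norm(W[0]-W[1]))
```

```text
(378, 284) [208 207 209] [ 0.6514 -0.0509  0.1096]
(376, 290) [209 208 210] [ 0.6472 -0.0515  0.1109]
(372, 276) [44 47 44] [ 0.655  -0.0436  0.1104]
(276, 230) [202 202 205] [0.6482 0.0274 0.0884]
((276.0, 234.0), (72.0, 46.0), 90.0)
[[ 0.6621  0.0528  0.088 ]
 [ 0.6769  0.0236  0.088 ]
 [ 0.6274 -0.0027  0.088 ]
 [ 0.6116  0.0284  0.088 ]]
[0.66952287 0.03820361 0.088     ] 26.89382961449927 [ 0.57587902 -0.00929195  0.088     ] 0.03274351794379253
```

The knob's top is at 0.110 m, so it's out and staying out. Refined axis is (0.577, -0.009) and the tail heading 26.9°. Next I grip the tail and swing it on an arc.

Run:
```python
from h import *
A=np.array([.577,-.009,0]);h0=27;r=.090
def P(h,z): a=np.radians(h);return A+[r*np.cos(a),r*np.sin(a),z]
arm.move_linear(P(h0,.068),frame=ori(h0),feed=.12);st("down")
hand.clamp(30);s=st("clamped")
if .03<s["opening"]<.04:
  for a in range(5,50,5):
    arm.move_linear(P(h0+a,.068),frame=ori(h0+a),feed=.03);s=st(a)
    if np.linalg.norm(s["contact_force"])>35:print("STOP");break
wrist("w5")
```

```text
down 9.99 [0.6578 0.0319 0.0688] [ 0.1 -0.2  0.6] 0.0855
clamped 10.51 [0.6575 0.0318 0.0685] [-0.2 -0.8  5.6] 0.0351
5 10.92 [0.6537 0.0384 0.0685] [-0.5 -3.   5.4] 0.0353
10 11.32 [0.6491 0.0452 0.0685] [-1.9 -0.4  6.5] 0.0353
15 11.73 [0.6444 0.0509 0.0685] [ 0.5 -3.8  6.7] 0.0355
20 12.14 [0.6392 0.0562 0.0685] [ 1.6 -5.   4.9] 0.0351
25 12.55 [0.6329 0.0616 0.0685] [-0.3 -2.7  5.4] 0.035
30 12.96 [0.6269 0.0659 0.0685] [ 2.  -5.5  5.2] 0.0356
35 13.37 [0.6205 0.0697 0.0685] [ 3.  -7.1  3. ] 0.0357
40 13.78 [0.6129 0.0734 0.0685] [ 0.8 -4.5  6.3] 0.0354
45 14.18 [0.6061 0.0759 0.0685] [ 3.4 -5.8  3.5] 0.0355
```

View pics/w5.png

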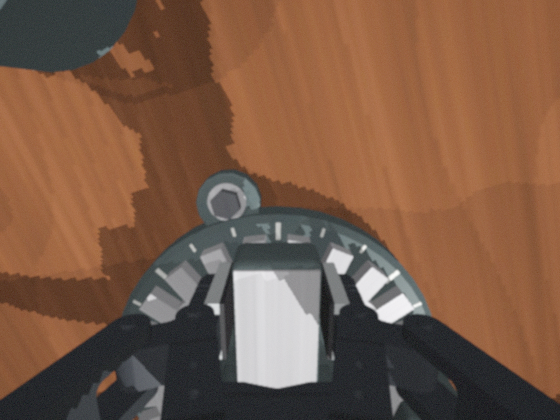

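The tail is straight in the grip, over the long rim line at (278,230). I'll release, rise, and look down at the vise and knob.

Run:
```python
from h import *
hand.open_gripper();st("open")
s=arm.sense();p=s["ee_pos"].copy()
arm.move_linear([p[0],p[1],.18],feed=.15)
arm.reach([.64,-.03,.25],ori(-15));st("view")
wrist("w6")
z=np.load("pics/w6.npz");p=z["p"];d=z["d"];T=z["T"];i=viewer.camera_info("wrist")
c=cv2.resize(p[110:310,160:430],None,fx=2.9,fy=2.9,interpolation=cv2.INTER_CUBIC);cv2.imwrite("pics/w6c.png",c[:,:,::-1])
p,d=viewer.camera("top");cv2.imwrite("pics/top1c.png",cv2.resize(p[140:260,240:380],None,fx=5,fy=5,interpolation=cv2.INTER_CUBIC)[:,:,::-1])
```

```text
open 14.78 [0.6047 0.0767 0.0679] [0.5 0.1 0.2] 0.0854
view 16.9 [ 0.6396 -0.0298  0.2491] [ 0.9  0.1 -0.3] 0.0853
```

View pics/w6.png

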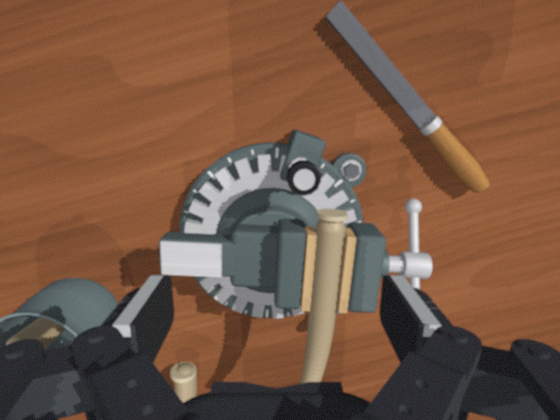

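View pics/w6c.png

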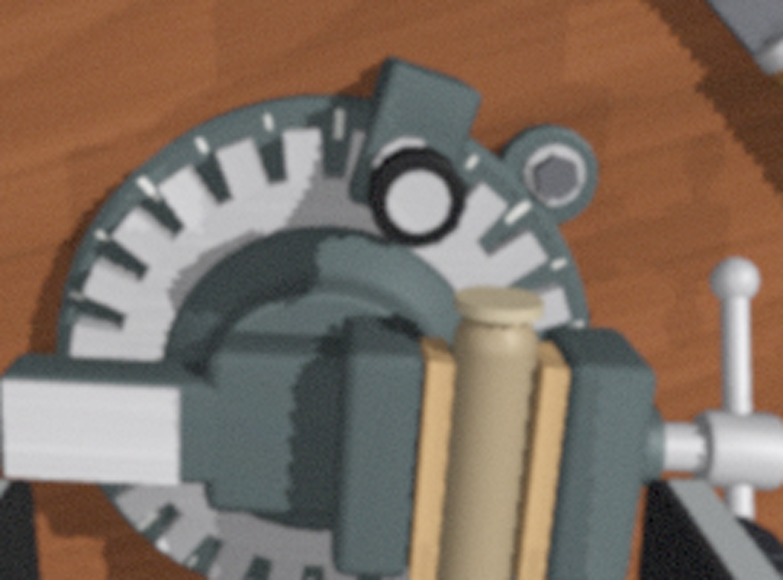

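The tail now points left in the image (y≈257). The knob at (304,178) is still out, and the blank's butt is close by at (332,216). I'll measure the tail's angle, then push the knob from above with shut fingers turned so their narrow side faces the blank.

Run:
```python
from h import *
z=np.load("pics/w6.npz");p=z["p"];d=z["d"];T=z["T"];i=viewer.camera_info("wrist")
def pt(u,v):
    o,rr=ray(i,(u,v),T);return o+rr*d[v,u]
print("knob",pt(304,179).round(4),"butt",pt(332,216).round(4), pt(322,212).round(4))
g=p.max(2).astype(int);sat=g-p.min(2)
m=((g>160)&(sat<40)).astype(np.uint8);n,l,s,c=cv2.connectedComponentsWithStats(m);k=l[257,195]
r=cv2.minAreaRect(cv2.findContours((l==k).astype(np.uint8),0,2)[0][0]);print(r)
W=np.array([onz(i,q,.088,T) for q in cv2.boxPoints(r)])
W=W[np.argsort(-(W[:,:2]@[.31,.95]))];o=W[:2].mean(0);q=W[2:].mean(0);v=o-q;print("tail end",o,"heading",np.degrees(np.arctan2(v[1],v[0])))
v=o[:2]-[.577,-.009];print(np.degrees(np.arctan2(v[1],v[0])),np.linalg.norm(v))
k=l[179,304];print("white knob",onz(i,c[k],.110,T),s[k])
hand.clamp(20)
arm.reach([.6525,-.0562,.15],ori(22));st("above")
arm.move_linear([.6525,-.0562,.118],feed=.1);st("near")
wrist("w7")
```

```text
knob [ 0.6523 -0.0563  0.1102] butt [ 0.6158 -0.0716  0.1099] [ 0.6177 -0.0649  0.0982]
((190.56491088867188, 259.2666015625), (62.755245208740234, 34.53115463256836), 3.012787342071533)
tail end [0.61006967 0.09120939 0.088     ] heading 71.83672444577566
71.73681628592477 0.10552499751970673
white knob [ 0.65212037 -0.05615034  0.11      ] [294 170  21  20 329]
above 18.46 [ 0.6528 -0.0562  0.1504] [1.  0.  0.7] 0.0001
near 18.93 [ 0.6525 -0.0561  0.1182] [-0.9  0.1  0.1] -0.0001
```

View pics/w7.png

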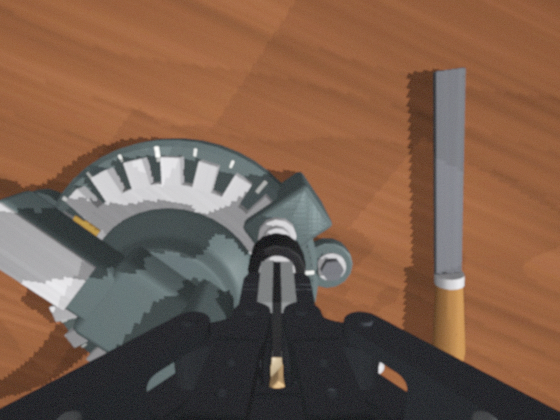

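The tail turned 26.9° → 71.8°, or 44.9°. The fingertips are centred over the knob at (277,252). Now I push it down in steps, watching the force.

Run:
```python
from h import *
for z in(.112,.109,.106,.103,.1005,.099,.098,.0972,.0965):
    arm.move_linear([.6525,-.0562,z],feed=.03);s=st(z)
    if s["contact_force"][2]>22:print("stop");break
wrist("w8")
```

```text
0.112 19.32 [ 0.6524 -0.0562  0.1119] [ 0.2 -0.2 -0.6] -0.0
0.109 19.57 [ 0.653  -0.0562  0.1094] [ 0.4 -1.4  3.7] 0.0
0.106 19.82 [ 0.6531 -0.0562  0.1065] [ 0.1 -0.2  6. ] -0.0001
0.103 20.07 [ 0.652  -0.0562  0.1026] [0.4 0.6 0.6] -0.0004
0.1005 20.32 [ 0.6523 -0.0562  0.1001] [-0.9  0.2  0.3] 0.0
0.099 20.57 [ 0.6524 -0.0562  0.0989] [ 0.3  0.6 -0.6] 0.0002
0.098 20.82 [ 0.6527 -0.0562  0.0981] [0.3 0.5 0.6] 0.0
0.0972 21.07 [ 0.6528 -0.0562  0.0981] [-1.8  0.7  6.4] 0.0001
0.0965 21.32 [ 0.6528 -0.0562  0.098 ] [-3.5  0.4 12.7] 0.0002
```

The knob snapped past halfway and bottomed at 0.098 m, which is home. I'll back off and check.

Run:
```python
from h import *
arm.move_linear([.6525,-.0562,.19],feed=.15)
arm.reach([.64,-.03,.27],ori(-15));s=st("view")
p,d,T,i=wrist("w9")
g=p.max(2).astype(int);sat=g-p.min(2)
m=((g>160)&(sat<40)).astype(np.uint8);n,l,s,c=cv2.connectedComponentsWithStats(m)
u,v=proj(i,[.6522,-.0562,.098],T).round().astype(int);o,rr=ray(i,(u,v),T);print("knob",u,v,o+rr*d[v,u])
u,v=proj(i,[.577+.09*np.cos(np.radians(72)),-.009+.09*np.sin(np.radians(72)),.088],T).round().astype(int);k=l[v,u]
r=cv2.minAreaRect(cv2.findContours((l==k).astype(np.uint8),0,2)[0][0])
W=np.array([onz(i,q,.088,T) for q in cv2.boxPoints(r)]);W=W[np.argsort(-(W[:,:2]@[.31,.95]))];o=W[:2].mean(0);q=W[2:].mean(0);v=o-q;print("tail end",o,"heading",np.degrees(np.arctan2(v[1],v[0])))
p,_=viewer.camera("top");cv2.imwrite("pics/top2.png",p[:,:,::-1])
```

```text
view 22.84 [ 0.6395 -0.03    0.2686] [-0.3  0.2 -1.6] -0.0001
knob 301 172 [ 0.65258819 -0.05636742  0.0980497 ]
tail end [0.5981623  0.09603378 0.088     ] heading 71.86950282735268
```

View pics/w9.png

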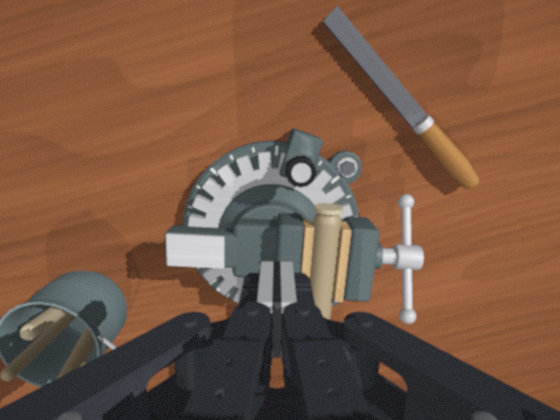

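View pics/top2.png

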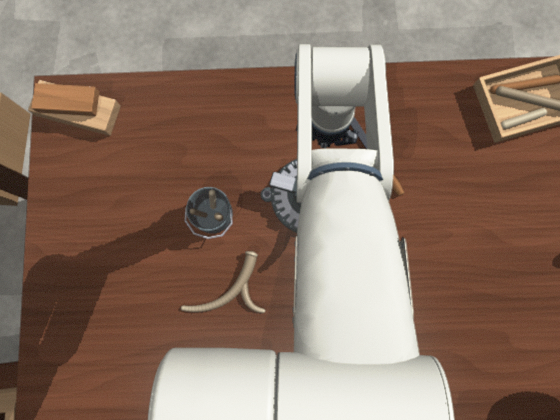

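The knob is home at 0.0980 m, and the pot and antler are where they were. The tail heading repeats at 71.9°, but the mask's tail end is off by 12 mm. I suspect the bright turntable teeth merged into the mask, so I'll check with corner pixels.

Run:
```python
from h import *
z=np.load("pics/w9.npz");T=z["T"];p=z["p"];i=viewer.camera_info("wrist")
g=p.max(2).astype(int);sat=g-p.min(2)
for th in(160,175,185,195):
    m=((g>th)&(sat<40)).astype(np.uint8);n,l,s,c=cv2.connectedComponentsWithStats(m);k=l[246,195];print(th,s[k])
a=[onz(i,q,.088,T) for q in((168,228),(166,264))];e=(a[0]+a[1])/2
print(a,e,np.degrees(np.arctan2(e[1]+.009,e[0]-.577)),np.hypot(e[1]+.009,e[0]-.577))
```

```text
160 [ 166  234   70   59 2106]
175 [ 166  234   58   35 1790]
185 [ 167  234   57   35 1750]
195 [ 167  235   57   33 1716]
[array([0.63068168, 0.08070874, 0.088     ]), array([0.59538885, 0.09555983, 0.088     ])] [0.61303526 0.08813429 0.088     ] 69.64595379705518 0.10360313622833474
```

Run:
```python
from h import *
z=np.load("pics/w9.npz");T=z["T"];p=z["p"];i=viewer.camera_info("wrist")
g=p.max(2).astype(int);sat=g-p.min(2)
m=((g>180)&(sat<40)).astype(np.uint8);n,l,s,c=cv2.connectedComponentsWithStats(m);k=l[246,195]
r=cv2.minAreaRect(cv2.findContours((l==k).astype(np.uint8),0,2)[0][0])
W=np.array([onz(i,q,.088,T) for q in cv2.boxPoints(r)]);W=W[np.argsort(-(W[:,:2]@[.31,.95]))];o=W[:2].mean(0);q=W[2:].mean(0);v=o-q
print(o,np.degrees(np.arctan2(v[1],v[0])),np.degrees(np.arctan2(o[1]+.009,o[0]-.577)))
st("end");job.hand_in()
```

```text
[0.61003546 0.09010256 0.088     ] 71.72693192016482 71.56439044232447
end 22.94 [ 0.6393 -0.0302  0.2682] [0.  0.1 0.3] 0.0001
the job is handed in; nothing more can be done
```

The vise is turned three clicks anticlockwise and locked there, and I handed the job in at about 23 s. I gripped the knob and pulled it up until it snapped out, swung the vise by its tail, then pushed the knob home from above with shut fingers.

- **Knob:** its top measured 0.110 m when out, and it stayed out by itself. After the push it measured 0.0980 m, which is home. It snapped through without springing back, so the pin went into its slot.
- **Swivel:** the tail's heading went from 26.9° to 71.7°, a turn of 44.8°.
- **Surroundings:** the last pictures show the pot and file undisturbed and the loose antler in place; the arm hid most of the file from the top camera, but the wrist camera showed it. The gripper was clear, touching nothing, and the largest sensed force was about 15 N.
- **One disagreement:** a tail-end reading was first about 12 mm off because bright turntable teeth merged into the colour mask. A stricter mask put it within about 1 mm of the reading taken after the swing.

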